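Hold the hidden bolt head behind the clamp bracket

ROBOT

A 6-joint arm with a two-finger parallel gripper is mounted at the origin on the work surface. World frame = base frame: x ahead of the robot, y to its left, z up, the work surface at z = 0. Lengths are in m, angles in rad, forces in N, time in s.
With the tool pointing down it reaches from about 0.25 to 0.725 m from the base axis. Payload 4 kg.
Tool frame: the origin (TCP) lies between the finger pads, 19 mm behind the fingertips; this is the grasp point; z points along the fingers, y is the line along which they close (so a half turn about z gives the same grasp; the last joint's range is limited). The gripper opens to 85 mm and grips with 20 to 120 N. Pads are 22 mm wide; open, the fingers measure 114 mm over their backs; the gripper's body (76 mm by 85 mm) begins 54 mm behind the grasp point. The pads swing forward as they close: fully open they stand 13 mm farther back than shut.
Start: joints at [1.326, 0.241, 0.005, 1.335, 0, 1.571], TCP at [0.121, 0.485, 0.25] pointing down, gripper open.
Joint ranges: [-2.72, 2.72], [-1.05, 1.87], [-1.09, 1.28], [-1.99, 2.15], [-1.42, 1.44], [-3.14, 3.14]. Speed limits (rad/s): [2.79, 2.79, 3.14, 3.14, 3.14, 3.14].

INTERFACE

Orientations are given as a unit quaternion [x, y, z, w].
In Python, from workcell import * gives the robot as it stands. The module is installed in compiled form; this text tells all that it offers.
- The arm moves only by the tool arm_command, never from a script. Its arguments are lists of equal length, an entry for each row: "slide": the shift along the tool's x, y, z in cm, a list of three; "spin": the turn about the tool's z in degrees. A call has exactly 5 rows; each row is the pose to reach, as a shift and turn from the pose commanded when the call began, along the tool's axes at that moment; what a row does not reach only later rows make up. A row lasts 1/8 s, in which the tool goes at most 62.5 mm and 10.7 degrees, less where a joint would pass 70% of its speed; a pose out of reach is approached as far as the arm can. A call with a gripper value outside its range is refused whole. "jaw" is the finger opening in cm, from 0 to 8.54, set as the call begins (left out, the last holds). The fingers move at their own pace and stop on an object; the grip force is fixed at half the most. Time passes only in rows, so rows that repeat a pose let the fingers close, or fill a call up. It gives the time, the measured TCP pose, the force, the opening and the grip force at its end, in the units of the state.
- get_obs(): the state, without advancing time (a new reading comes with each control period).
- camera(name): name is "side" or "top"; returns a dict with "pixels" (400x640x3 uint8, red, green, blue), "range_z" (400x640 float32, m along the optical axis (not along the pixel's ray), 0 where there is no reading), "intrinsics" (3x3 intrinsics, pixels), "rvec" (rotation vector, rad) and "tvec" (3), from world to camera coordinates, as OpenCV has them. Camera axes: x right, y down, z forward; pixel columns grow to the right and rows downward; lengths in m; the calibration is good to about 2 mm. A picture is of the moment at which its call begins.
- job_done(): hands the job in; it is judged then, once.
Trained networks look in a picture, given as the dict that the camera call returned (one of the last four; its "shot" number tells which), for a name from the list of things; names that differ only in an ending like _2 or _b are one class to them, and where a whole thing is asked for, a point or a joint stands for the part that bears it (a point fixed in the world has none). Each returns a list of dicts, best first, with "confidence" (0 to 1); they miss things now and then, are a little off and sometimes report something else, mostly with a low value. They report only what shows in the picture. A call takes as long as a camera call. They do not tell look-alikes from the thing itself.
- recognise(picture, thing): "centre" ([column, row] in pixels, amid what is visible of it).
- landmark_of(picture, thing): "centre" ([column, row] in pixels: a listed point, or the origin of a listed thing).
The state is a dict: "clock": time; "joint_pos": joint angles; "joint_vel": joint speeds; "tau": joint torques, N m; "eef_pos": TCP position; "tool_rot": TCP orientation; "ft_force": force on the tool from outside, world axes, zero at the start; "ft_torque": the same for the moment, N m; "grip_width": finger opening in m; "grasp_force": force on a finger pad.
Only numpy, scipy, OpenCV 4.12 (cv2) and the standard library are available. Lean on these libraries where they do the work, as an engineer would, in place of code of your own. Each camera call takes 0.05 s, during which the arm holds its last target. There are 200 camera calls.

TASK

The slow nut driver on the clamp fixture is running, but the nut cannot tighten because its bolt is being dragged round with it. Take the large ring gauge that was left lying across the gap behind the bracket and put it back over the brass peg in the open wooden case, flat on the case floor and let go; then reach down into the gap, grip the bolt head between the fingers and hold it from turning. Finish while still gripping the head with the bolt at a standstill, and do not disturb the small ring gauge, the thread plug gauge or the micrometer stand.

Things in the scene. Friction and masses are not known exactly. Their poses are not given: they have to be found in the camera images.
- fixture: Steel clamp fixture, fixed; origin on the bench under the gap's middle, z up, yaw varies. Two upright plates, 130 mm along y, 10 thick, tops at z 105: bracket x -33..-23, back plate x 23..33. The 46 mm gap between is open above and at both y ends; floor z 12. Grey driver motor, 52 mm dia, at x -200..-73, top z 98. Base plate x -209..53, y -65..65.
- bolt_head (a point): Centre of the steel hex bolt head, in the gap on the bracket's back (+x) side: fixture x -12, y 0, z 72 mm. 24 mm across flats (27.7 across corners), 16 mm thick along the bolt axis (fixture x -20 to -4). Its x axis = bolt axis = fixture x; it turns with the bolt; flats square to its y axis and every 60 degrees. 50 mm free to each side along fixture y.
- bolt (a joint): Bolt angle, rad, about fixture +x; at 0 and every 1.047 two flats stand upright, facing fixture +y and -y. The driver drags it positive at about 0.2 rad/s with 0.08 N m through a slipping clutch. Two fingers squeezing it turn it readily (drag 0.35 N m s/rad) until two flats lie on the pads; then it stands still.
- ring: Large steel ring gauge, 62 mm outer diameter, 28 mm bore, 26 mm high, about 0.4 kg (varies). Origin at the centre of its underside, z along the bore. It starts lying flat across the tops of bracket and back plate, over the gap, its underside 105 mm above the bench.
- case: Wooden case fixed on the bench, 200 mm (its x) by 180 mm (its y), walls 8 mm thick and 36 mm high, inner floor 8 mm above the bench. Origin on the bench under its centre. Its lid stands open on brass hinges on the +y side, leaning outward, up to about 190 mm high. Yaw varies.
- peg (a point): Foot of the brass peg on the case's inner floor (8 mm above the bench), at the case's centre. The peg is 20 mm in diameter, 36 mm tall (top 44 mm above the bench), tapered to 12 mm over the last 6 mm. It passes through the large ring's bore.
- ring_small: Bystander: small steel ring gauge, 44 mm outer diameter, 18 mm high, flat on the bench. Origin at the centre of its underside.
- plug_gauge: Bystander: thread plug gauge lying on the bench, square handle 75 x 20 x 20 mm with threaded steel ends, 143 mm overall along its x. Origin under the handle's middle.
- mic_stand: Bystander: enamelled micrometer stand (base 75 x 110 mm) carrying an outside micrometer, 122 mm high. Origin under its base centre.
Not all that is in view belongs to the job. Leave any green or red look-alike of the ring alone.

How it is judged:
On the way, in this order (a step that is already met when the one before it is completed fails the run):
1. the large ring gauge is on the peg, flat on the case floor and let go (horizontal distance between ring and peg below 0.009 m and z of ring in the frame of case below 0.012 m and angle between ring's own z axis and vertical below 0.1 rad and linear speed of ring below 0.03 m/s and contact force between the fingers and ring below 0.2 N), for 0.2 s.
2. the bolt head is gripped between the fingers and stands still (distance between the grasp point and bolt_head below 0.022 m and contact force between the fingers and bolt above 15 N and velocity of joint bolt between -0.04 and 0.04 rad/s), for 0.5 s.
At the end, for the whole second after the job is handed in: Large ring on the peg (within 9 mm of its axis), flat within 4 mm of the case floor, tilt under 0.1 rad, at rest; fingers grip the bolt head with over 15 N, TCP within 22 mm of its centre, bolt slower than 0.04 rad/s for the last second; bystanders never moved over 15 mm (all of step 2 and horizontal distance between ring and peg below 0.009 m and z of ring in the frame of case below 0.012 m and angle between ring's own z axis and vertical below 0.1 rad and linear speed of ring below 0.03 m/s); the arm keeps its last pose, push and grip.
It fails at once if the small ring gauge is disturbed (distance of ring_small from where it was at the start of the episode above 0.015 m).
It fails at once if the thread plug gauge is disturbed (distance of plug_gauge from where it was at the start of the episode above 0.015 m).
It fails at once if the micrometer stand is disturbed (distance of mic_stand from where it was at the start of the episode above 0.015 m).
It also fails if it takes over 50 s, if anything falls off the work surface, if the arm or the gripper's body presses on something with over 40 N, if the wrist force passes 120 N, or if a joint passes its speed limit or range.

## Working session

There is one attempt and no reset: what is moved stays moved. The work goes in short steps, Python scripts to look and compute and a tool call to move; the robot and the scene stay as the last step left them, time stands still between calls to the robot, and variables do not carry over. Pictures are saved under pics/ and viewed, at most 10 in all, crops included, and the job is handed in when it is done.

Besides the shell and the picture viewer there is one more tool, called after "Request:" as name(argument=value, ...) on one line, values as JSON. arm_command: Moves the arm, as the interface text tells. Its arguments: {"type":"object","properties":{"slide":{"type":"array","items":{"type":"array","items":{"type":"number"}}},"spin":{"type":"array","items":{"type":"number"}},"jaw":{"type":"number"}},"required":["slide","spin"]}

```bash
mkdir -p pics
cat > h.py <<'E'
from workcell import *
import numpy as np, cv2
from scipy.spatial.transform import Rotation as R
def world(p,uv=None):
    K=np.array(p["intrinsics"]);Rm=cv2.Rodrigues(np.array(p["rvec"],float))[0];t=np.array(p["tvec"],float).ravel()
    d=p["range_z"]
    v,u=np.mgrid[0:400,0:640]
    c=np.stack([(u-K[0,2])*d/K[0,0],(v-K[1,2])*d/K[1,1],d],-1)
    return (c-t)@Rm
def onplane(p,uv,z):
    K=np.array(p["intrinsics"]);Rm=cv2.Rodrigues(np.array(p["rvec"],float))[0];t=np.array(p["tvec"],float).ravel()
    o=-Rm.T@t; r=Rm.T@np.linalg.inv(K)@np.array([uv[0],uv[1],1.])
    return o+r*(z-o[2])/r[2]
def save(p,n): cv2.imwrite("pics/"+n,cv2.cvtColor(p["pixels"],cv2.COLOR_RGB2BGR))
E
python3 - <<'E'
from h import *
o=get_obs();print({k:np.round(v,3) for k,v in o.items()})
Z={"fixture":0,"bolt_head":.072,"ring":.105,"case":0,"peg":.008,"ring_small":0,"plug_gauge":0,"mic_stand":0}
for c in("top","side"):
    p=camera(c);save(p,c+"0.png")
    for t,z in Z.items():
        for l in landmark_of(p,t)[:3]: print(c,t,np.round(l["centre"],0),round(l["confidence"],2),np.round(onplane(p,l["centre"],z),3))
E
```

```text
{'clock': np.float64(0.0), 'joint_pos': array([1.326, 0.241, 0.004, 1.335, 0.   , 1.571]), 'joint_vel': array([-0.001, -0.002, -0.   ,  0.003,  0.001,  0.   ]), 'tau': array([-1.0000e-03, -3.7232e+01,  2.5241e+01,  1.7000e-02, -0.0000e+00,
       -0.0000e+00]), 'eef_pos': array([0.121, 0.485, 0.249]), 'tool_rot': array([ 0.122,  0.993, -0.001, -0.   ]), 'ft_force': array([ 0.451,  0.768, -0.216]), 'ft_torque': array([-0.003,  0.065, -0.012]), 'grasp_force': np.float64(0.0), 'grip_width': np.float64(0.086)}
top fixture [387. 225.] 0.9 [ 0.555 -0.204  0.   ]
top fixture [396. 224.] 0.62 [ 0.558 -0.228  0.   ]
top bolt_head [392. 226.] 0.68 [ 0.548 -0.206  0.072]
top ring [444. 232.] 0.97 [ 0.534 -0.321  0.105]
top ring [455. 274.] 0.68 [ 0.438 -0.344  0.105]
top ring [339. 198.] 0.62 [ 0.612 -0.078  0.105]
top case [196. 238.] 0.95 [0.519 0.281 0.   ]
top peg [202. 238.] 0.72 [0.52  0.265 0.008]
top ring_small [326. 150.] 0.56 [ 0.749 -0.049  0.   ]
top plug_gauge [270. 149.] 0.71 [0.748 0.097 0.   ]
top mic_stand [214. 150.] 0.6 [0.745 0.242 0.   ]
side fixture [346. 175.] 0.8 [ 0.555 -0.208  0.   ]
side fixture [314. 353.] 0.58 [0.521 0.277 0.   ]
side fixture [314. 349.] 0.19 [0.524 0.269 0.   ]
side bolt_head [350. 158.] 0.53 [ 0.546 -0.194  0.072]
side ring [312. 205.] 0.86 [0.588 0.008 0.105]
side ring [349. 142.] 0.85 [ 0.553 -0.213  0.105]
side ring [293. 185.] 0.67 [ 0.644 -0.042  0.105]
side case [314. 352.] 0.64 [0.522 0.275 0.   ]
side peg [311. 351.] 0.91 [0.527 0.278 0.008]
side ring_small [252. 210.] 0.57 [ 0.747 -0.041  0.   ]
side plug_gauge [231. 256.] 0.89 [0.748 0.097 0.   ]
side mic_stand [207. 316.] 0.8 [0.745 0.248 0.   ]
```

View pics/top0.png

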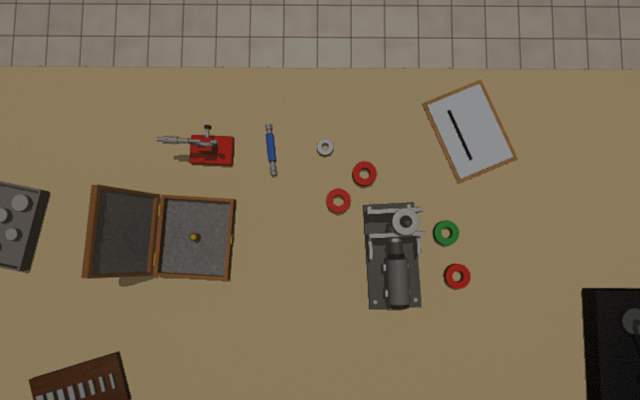

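View pics/side0.png

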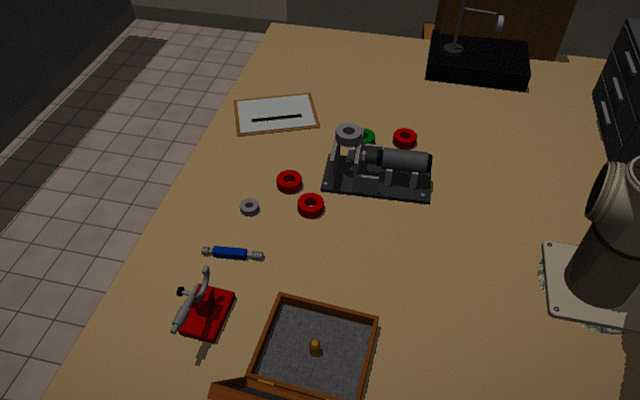

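The top view shows the steel ring over the gap at about (405,221), the peg at (194,237) and the fixture at about (391,255), with its motor pointing towards the robot. The side view shows the ring at (349,132) and the peg at (315,346). The red and green rings are decoys. Next I'll refine the positions with depth.

Run:
```python
from h import *
p={c:camera(c) for c in("top","side")}
W={c:world(p[c]) for c in p}
def sel(c,u0,u1,v0,v1,z0,z1):
    w=W[c][v0:v1,u0:u1].reshape(-1,3);return w[(w[:,2]>z0)&(w[:,2]<z1)]
def circ(c,w,nm):
    (x,y),r=cv2.minEnclosingCircle(w[:,:2].astype(np.float32)); print(c,nm,len(w),"circ",round(x,4),round(y,4),"r",round(r,4),"mean",w.mean(0).round(4))
circ("top",sel("top",380,430,195,245,.122,.14),"ring")
circ("side",sel("side",325,375,112,150,.122,.14),"ring")
for c,b in(("top",(180,210,222,250)),("side",(300,330,330,362))): circ(c,sel(c,*b,.036,.05),"peg")
def rect(c,w,nm):
    r=cv2.minAreaRect((w[:,:2]*1000).astype(np.float32));print(c,nm,len(w),np.round(r[0],1),np.round(r[1],1),round(r[2],1))
rect("top",sel("top",355,430,195,315,.006,.0145),"base(209+53 x130)")
rect("top",sel("top",355,430,200,245,.098,.1085),"plates")
rect("top",sel("top",155,240,190,285,.030,.040),"case walls")
rect("side",sel("side",315,440,110,210,.006,.0145),"base")
m=sel("top",380,415,255,305,.085,.105);print("motor ridge fit",np.polyfit(m[:,0],m[:,1],1), m[:,2].max())
for t in("bolt_head","fixture","ring"):
  for c in p:
    for l in recognise(p[c],t)[:2]: print(c,t,np.round(l["centre"]),round(l["confidence"],2))
o=get_obs();print(R.from_quat(o["tool_rot"]).as_matrix().round(3))
```

```text
top ring 481 circ 0.5569 -0.227 r 0.0313 mean [ 0.5566 -0.2265  0.1306]
side ring 342 circ 0.557 -0.2233 r 0.0331 mean [ 0.5572 -0.2208  0.1279]
top peg 50 circ 0.5207 0.2757 r 0.0101 mean [0.5211 0.2747 0.0413]
side peg 85 circ 0.5207 0.2802 r 0.0101 mean [0.5208 0.2815 0.0408]
top base(209+53 x130) 2548 [ 482.2 -222.5] [270.8 166.5] 2.6
top plates 376 [ 555.9 -210. ] [ 66.  129.6] 3.5
top case walls 1168 [521.2 281.5] [196.6 200.6] 87.0
side base 2404 [ 499.6 -236.2] [298.  257.5] 19.1
motor ridge fit [ 0.0503049  -0.23776952] 0.10228577181304095
top bolt_head [394. 243.] 0.78
side bolt_head [362. 158.] 0.86
top fixture [390. 261.] 0.88
side fixture [380. 174.] 0.63
top ring [440. 232.] 0.97
top ring [335. 204.] 0.93
side ring [346. 136.] 0.81
side ring [403. 141.] 0.68
[[-0.97   0.242 -0.   ]
 [ 0.242  0.97  -0.   ]
 [ 0.    -0.    -1.   ]]
```

```bash
cat >> h.py <<'E'
def to(xyz,yaw=None):
    o=get_obs();M=R.from_quat(o["tool_rot"]).as_matrix();d=M.T@(np.array(xyz)-o["eef_pos"])*100
    a=np.degrees(np.arctan2(M[1,1],M[0,1]))
    print("tcp",np.round(o["eef_pos"],4),"toolyaw",a.round(1),"t",o["clock"].round(2),"slide",d.round(2),"spin",None if yaw is None else round(a-yaw,1),"w",round(float(o["grip_width"]),4),"gf",round(float(o["grasp_force"]),1))
E
python3 -c "
from h import *
to([.557,-.226,.2],93.3)"
```

```text
Traceback (most recent call last):
  File "h.py", line 18, in to
    print("tcp",np.round(o["eef_pos"],4),"toolyaw",a.round(1),"t",o["clock"].round(2),"slide",d.round(2),"spin",None if yaw is None else round(a-yaw,1),"w",round(float(o["grip_width"]),4),"gf",round(float(o["grasp_force"]),1))
                                                                  ^^^^^^^^^^^^^^^^
AttributeError: 'float' object has no attribute 'round'
```

```bash
sed -i 's/"t",o\["clock"\].round(2)/"t",round(float(o["clock"]),2)/' h.py; python3 -c "
from h import *
to([.557,-.226,.2],93.3)"
```

```text
tcp [0.1212 0.4851 0.25  ] toolyaw 76.0 t 1.3 slide [-59.52 -58.43   5.  ] spin -17.3 w 0.0856 gf 0.0
```

Request:
arm_command(slide=[[-4,-4,0],[-8,-8,0],[-12,-12,0],[-16,-16,0],[-20,-20,0]], spin=[-3,-6,-9,-13,-17.3], jaw=8.5)

```text
clock: 1.92
eef_pos: [0.2674, 0.2411, 0.2503]
tool_rot: [-0.03, 1.0, 0.0, 0.001]
ft_force: [1.8, -0.2, -0.7]
grip_width: 0.0849
grasp_force: 0.0
```

Request:
arm_command(slide=[[-2.6,-4.8,0],[-5.2,-9.7,0],[-7.8,-14.5,0],[-10.4,-19.3,0],[-13,-24.2,0]], spin=[0,0,0,0,0])

```text
clock: 2.55
eef_pos: [0.4112, 0.0067, 0.2503]
tool_rot: [-0.028, 1.0, 0.0, 0.001]
ft_force: [1.2, 0.9, 0.1]
grip_width: 0.0852
grasp_force: 0.0
```

Request:
arm_command(slide=[[-2.6,-4.8,0],[-5.2,-9.7,0],[-7.8,-14.5,0],[-10.4,-19.3,0],[-13,-24.2,0]], spin=[0,0,0,0,0])

```text
clock: 3.18
eef_pos: [0.5548, -0.2274, 0.25]
tool_rot: [-0.029, 1.0, 0.0, 0.0]
ft_force: [1.4, 1.1, 0.1]
grip_width: 0.0847
grasp_force: 0.0
```

```bash
python3 -c "
from h import *
for c in('top','side'):
  p=camera(c);w=world(p).reshape(-1,3);w=w[(abs(w[:,2]-.1305)<.005)&(np.hypot(w[:,0]-.557,w[:,1]+.225)<.045)]
  print(c,len(w),cv2.minEnclosingCircle(w[:,:2].astype(np.float32)) if len(w) else 0)
save(p,'side1.png')
to([.557,-.226,.126],93.3)"
```

```text
top 156 ((0.5569088459014893, -0.22677059471607208), 0.030739676207304)
side 292 ((0.5561267137527466, -0.2225138545036316), 0.033876098692417145)
tcp [ 0.5557 -0.2303  0.2476] toolyaw 93.0 t 3.27 slide [-0.17  0.43 12.16] spin -0.3 w 0.0851 gf 0.0
```

Request:
arm_command(slide=[[-0.1,0.4,3],[-0.1,0.4,6],[-0.1,0.4,9],[-0.1,0.4,11.5],[-0.1,0.4,12.3]], spin=[0,0,0,0,0])

```text
clock: 3.9
eef_pos: [0.5533, -0.2206, 0.1253]
tool_rot: [-0.029, 1.0, 0.001, -0.002]
ft_force: [0.1, 1.0, 0.7]
grip_width: 0.0852
grasp_force: 0.0
```

Request:
arm_command(slide=[[0,0,0],[0,0,0],[0,0,0],[0,0,0],[0,0,0]], spin=[0,0,0,0,0], jaw=4)

```text
clock: 4.53
eef_pos: [0.556, -0.2234, 0.1297]
tool_rot: [-0.028, 1.0, -0.002, 0.002]
ft_force: [-1.6, -2.8, 6.9]
grip_width: 0.0595
grasp_force: 65.9
```

```bash
python3 -c "
from h import *
to([.557,-.226,.126],93.3)
p=camera('side');im=cv2.resize(p['pixels'][90:220,280:450],None,fx=4,fy=4)
cv2.imwrite('pics/s2.png',im[:,:,::-1])"
```

```text
tcp [ 0.556  -0.2234  0.1297] toolyaw 93.2 t 4.53 slide [-0.09 -0.27  0.38] spin -0.1 w 0.0595 gf 65.9
```

View pics/s2.png

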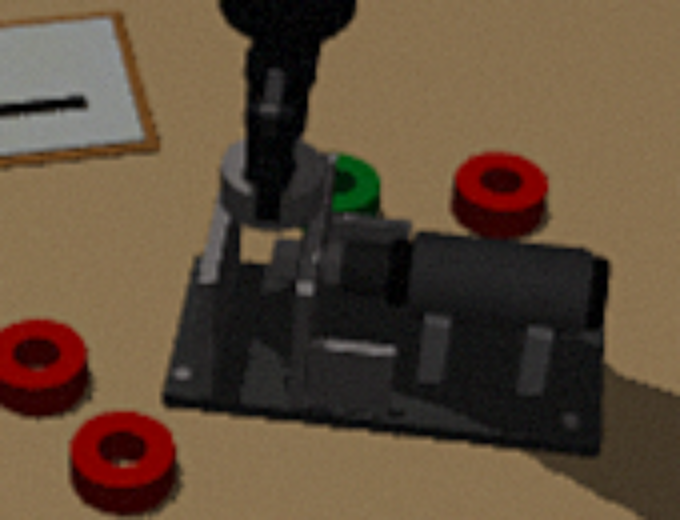

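The grip is good: the fingers straddle the ring inside the gap, with the ring at about (272,185) in the crop. Next I lift it and carry it to the peg.

Request:
arm_command(slide=[[0,0,-1.5],[0,0,-3],[0,0,-5],[0,2,-6],[0,5,-6]], spin=[0,0,0,0,0])

```text
clock: 5.2
eef_pos: [0.5523, -0.1709, 0.1883]
tool_rot: [-0.028, 1.0, 0.0, 0.001]
ft_force: [0.0, 0.8, -5.4]
grip_width: 0.0594
grasp_force: 66.3
```

Request:
arm_command(slide=[[0,5,0],[0,10,0],[0,15,0],[0,20,0],[0,25,0]], spin=[0,0,0,0,0])

```text
clock: 5.82
eef_pos: [0.5364, 0.0806, 0.1872]
tool_rot: [-0.029, 1.0, 0.0, -0.0]
ft_force: [0.8, 0.1, -4.9]
grip_width: 0.0588
grasp_force: 66.3
```

Request:
arm_command(slide=[[0.1,5,0],[0.3,10,0],[0.5,15,0],[0.5,19,0],[0.5,20.2,0]], spin=[0,0,0,0,0])

```text
clock: 6.45
eef_pos: [0.5193, 0.2827, 0.1868]
tool_rot: [-0.031, 1.0, 0.0, -0.001]
ft_force: [-0.7, -1.1, -6.0]
grip_width: 0.0593
grasp_force: 66.4
```

```bash
cat > m.py <<'E'
from h import *
for i in range(1):
 for c in('top','side'):
  p=camera(c);W=world(p)
  w=W.reshape(-1,3);n=np.hypot(w[:,0]-.52,w[:,1]-.277)<.055
  rgb=p['pixels'].reshape(-1,3).astype(float)
  w=w[n&(w[:,2]>.08)&(w[:,2]<.25)]
  # ring upper rim: histogram of heights
  h,e=np.histogram(w[:,2],np.arange(.08,.25,.004));print(c,dict((round(a,3),int(b)) for a,b in zip(e,h) if b>15))
  for l in landmark_of(p,'ring')[:2]: print(' ring lm',np.round(l['centre'],1),round(l['confidence'],2))
  for l in landmark_of(p,'peg')[:1]: print(' peg lm',np.round(l['centre'],1),onplane(p,l['centre'],.008).round(4))
  save(p,c+'3.png')
to([.5208,.278,.19],93.3)
os_=[]
E
python3 m.py
python3 - <<'E'
import cv2,numpy as np
a=cv2.imread('pics/top3.png')[180:300,80:280];b=cv2.imread('pics/side3.png')[200:400,220:420]
a=cv2.resize(a,(667,400))[:,100:500];b=cv2.resize(b,(400,400));cv2.imwrite('pics/m3.png',np.hstack([a,b]))
E
```

```text
top {np.float64(0.184): 99, np.float64(0.188): 58, np.float64(0.24): 17}
 ring lm [444.1 234.2] 0.95
 ring lm [363.2 173.6] 0.81
 peg lm [200.  238.9] [0.5161 0.2684 0.008 ]
side {np.float64(0.164): 24, np.float64(0.168): 27, np.float64(0.172): 32, np.float64(0.176): 31, np.float64(0.18): 50, np.float64(0.184): 279, np.float64(0.188): 57, np.float64(0.236): 44, np.float64(0.24): 58, np.float64(0.244): 18}
 ring lm [405.  146.1] 0.97
 ring lm [313.8 306.8] 0.85
 peg lm [314.7 350.6] [0.5206 0.2759 0.008 ]
tcp [0.5209 0.2779 0.187 ] toolyaw 93.2 t 6.75 slide [ 0.01  0.01 -0.3 ] spin -0.1 w 0.0591 gf 66.4
```

View pics/m3.png

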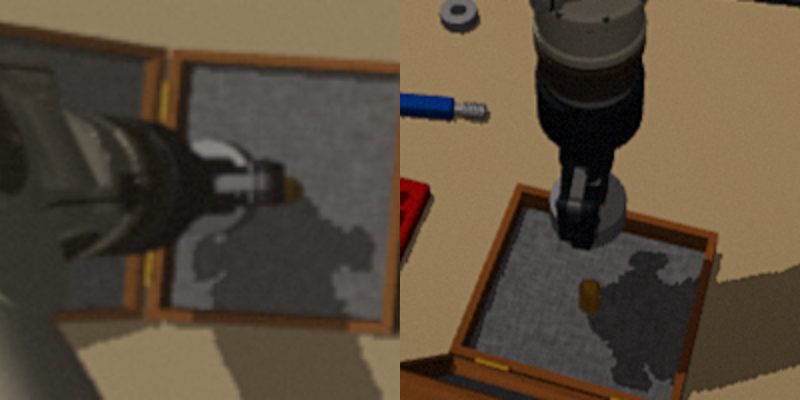

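The ring is held over the case, with the peg below at (289,190) in the left half and (590,296) in the right. Next I measure the ring-to-peg offset in each camera.

Run:
```python
from h import *
from scipy.optimize import least_squares
for c in('top','side'):
  p=camera(c);w=world(p).reshape(-1,3)
  q=w[(np.hypot(w[:,0]-.52,w[:,1]-.277)<.045)&(w[:,2]>.181)&(w[:,2]<.193)]
  hull=cv2.convexHull((q[:,:2]).astype(np.float32))[:,0]
  f=least_squares(lambda s:np.hypot(*(hull-s[:2]).T)-.031,[.52,.277],loss='soft_l1',f_scale=.001)
  (x,y),r=cv2.minEnclosingCircle(q[:,:2].astype(np.float32))
  print(c,'ring',len(q),np.round([x,y,r],4),'fit',f.x.round(4),'bounds',q.min(0).round(4),q.max(0).round(4))
  k=w[(np.hypot(w[:,0]-.52,w[:,1]-.277)<.03)&(w[:,2]>.025)&(w[:,2]<.05)]
  if len(k):print(' peg',len(k),k.min(0).round(4),k.max(0).round(4), cv2.minEnclosingCircle(k[:,:2].astype(np.float32)))
  print(get_obs()['eef_pos'].round(4))
```

```text
top ring 161 [0.5223 0.2763 0.0308] fit [0.5219 0.2774] bounds [0.493  0.2505 0.1831] [0.5524 0.2856 0.1924]
 peg 8 [0.5157 0.2653 0.0251] [0.5255 0.2685 0.0383] ((0.5206177234649658, 0.2680986225605011), 0.005027870647609234)
[0.5211 0.2779 0.1871]
side ring 362 [0.5177 0.2846 0.0375] fit [0.5222 0.2811] bounds [0.492  0.2477 0.181 ] [0.5534 0.322  0.1927]
 peg 123 [0.5111 0.2709 0.0251] [0.5306 0.29   0.0462] ((0.5209392309188843, 0.28010380268096924), 0.010076652280986309)
[0.5212 0.2779 0.1871]
```

Request:
arm_command(slide=[[0.1,-0.1,3],[0.1,-0.1,6],[0.1,-0.1,9],[0.1,-0.1,11],[0.1,-0.1,12]], spin=[0,0,0,0,0])

```text
clock: 7.48
eef_pos: [0.5197, 0.2769, 0.0658]
tool_rot: [-0.028, 1.0, -0.001, -0.001]
ft_force: [-0.5, -0.4, -5.2]
grip_width: 0.0595
grasp_force: 66.3
```

Request:
arm_command(slide=[[0,0,0.6],[0,0,1.2],[0,0,1.8],[0,0,2.4],[0,0,2.8]], spin=[0,0,0,0,0])

```text
clock: 8.1
eef_pos: [0.52, 0.2781, 0.0387]
tool_rot: [-0.029, 1.0, -0.0, -0.0]
ft_force: [-0.2, -0.2, -5.0]
grip_width: 0.0594
grasp_force: 66.4
```

Run:
```python
from h import *
p=camera('side')
cv2.imwrite('pics/m4.png',cv2.resize(p['pixels'][240:400,240:400],(560,560))[:,:,::-1])
to([.5195,.2768,.03],93.3);print(get_obs()['ft_force'])
```

```text
tcp [0.5198 0.278  0.0382] toolyaw 93.3 t 8.15 slide [ 0.03 -0.12  0.82] spin -0.0 w 0.0594 gf 66.4
[ 0.47743071  0.20675991 -5.23166112]
```

View pics/m4.png

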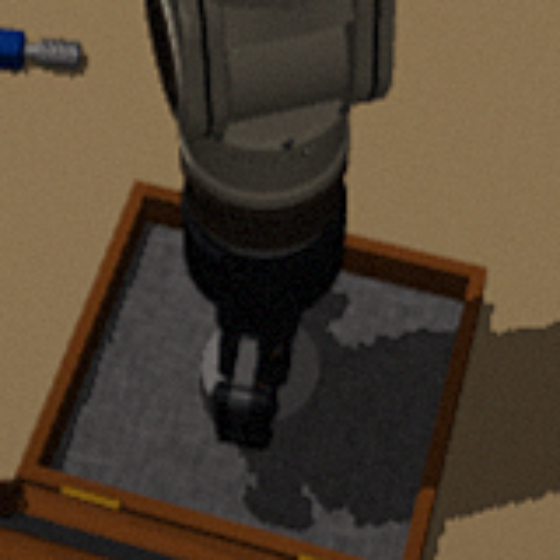

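The ring, at about (262,372) in the crop, is well below the peg's top with no contact force, so it is threaded on the peg. I'll lower it gently the rest of the way.

Request:
arm_command(slide=[[0,0,0.15],[0,0,0.3],[0,0,0.4],[0,0,0.5],[0,0,0.5]], spin=[0,0,0,0,0])

```text
clock: 8.78
eef_pos: [0.5201, 0.2781, 0.034]
tool_rot: [-0.029, 1.0, -0.0, -0.0]
ft_force: [0.1, 0.6, -5.7]
grip_width: 0.0594
grasp_force: 66.4
```

Request:
arm_command(slide=[[0,0,0.07],[0,0,0.15],[0,0,0.2],[0,0,0.25],[0,0,0.25]], spin=[0,0,0,0,0])

```text
clock: 9.4
eef_pos: [0.5203, 0.2782, 0.0329]
tool_rot: [-0.029, 1.0, 0.0, 0.0]
ft_force: [-3.1, -1.2, 5.8]
grip_width: 0.0592
grasp_force: 67.6
```

The force reversed, so the ring is on the floor. Next I release it and rise.

Request:
arm_command(slide=[[0,0,0],[0,0,0],[0,0,0],[0,0,0],[0,0,0]], spin=[0,0,0,0,0], jaw=8.5)

```text
clock: 10.02
eef_pos: [0.5202, 0.2781, 0.0314]
tool_rot: [-0.029, 1.0, 0.0, -0.0]
ft_force: [0.5, 0.1, 0.4]
grip_width: 0.0852
grasp_force: 0.0
```

Request:
arm_command(slide=[[0,0,-2],[0,0,-5],[0,0,-9],[0,0,-13],[0,0,-17]], spin=[0,0,0,0,0])

```text
clock: 10.65
eef_pos: [0.52, 0.278, 0.2028]
tool_rot: [-0.029, 1.0, 0.0, 0.0]
ft_force: [0.6, 1.3, -0.1]
grip_width: 0.085
grasp_force: 0.0
```

Request:
arm_command(slide=[[0,-5,0],[0,-10,0],[0,-15,0],[0,-20,0],[0,-25,0]], spin=[0,0,0,0,0])

```text
clock: 11.28
eef_pos: [0.5343, 0.027, 0.2016]
tool_rot: [-0.029, 1.0, 0.0, 0.0]
ft_force: [0.7, -0.2, 0.2]
grip_width: 0.085
grasp_force: 0.0
```

Run:
```python
from h import *
P={c:camera(c) for c in('top','side')}
for c,p in P.items():
  w=world(p).reshape(-1,3);r=np.hypot(w[:,0]-.5208,w[:,1]-.278)
  q=w[(r<.045)&(w[:,2]>.028)&(w[:,2]<.037)];k=w[(r<.015)&(w[:,2]>.038)&(w[:,2]<.055)]
  for n,a in(('ring',q),('peg',k)):print(c,n,len(a),cv2.minEnclosingCircle(a[:,:2].astype(np.float32)) if len(a) else 0,a[:,2].mean())
  w=w[(abs(w[:,0]-.556)<.06)&(abs(w[:,1]+.21)<.08)]
  q=w[(w[:,2]>.098)&(w[:,2]<.11)];print('plates',cv2.minAreaRect((q[:,:2]*1000).astype(np.float32)))
  yaw=np.radians(3.3);l=(w[:,:2]-[.556,-.21])@np.array([[np.cos(yaw),-np.sin(yaw)],[np.sin(yaw),np.cos(yaw)]])
  h=(l[:,0]>-.019)&(l[:,0]<-.005)&(abs(l[:,1])<.03)&(w[:,2]>.06)&(w[:,2]<.095)
  print('head',h.sum(),l[h].mean(0),l[h].min(0),l[h].max(0),w[h,2].max())
  pl=(w[:,2]>.1)&(w[:,2]<.11);print('plate local',np.percentile(l[pl],[1,99],axis=0).round(4),np.percentile(l[pl&(l[:,0]<0)][:,0],[3,97]),np.percentile(l[pl&(l[:,0]>0)][:,0],[3,97]))
a=cv2.resize(P['top']['pixels'][180:320,160:440],(560,280));b=cv2.resize(P['side']['pixels'][100:400,220:450],(460,600))[:, :]
save(P['side'],'x.png');cv2.imwrite('pics/m5.png',cv2.vconcat([a,cv2.resize(b,(560,310))])[:,:,::-1])
to([.56,-.21,.2],93.3)
```

```text
top ring 391 ((0.5216097831726074, 0.27715590596199036), 0.031366098672151566) 0.0333519741614723
top peg 44 ((0.5205667018890381, 0.27531537413597107), 0.009933891706168652) 0.04304665020531608
plates ((555.8541259765625, -209.98080444335938), (65.94780731201172, 130.06158447265625), 3.334463119506836)
head 66 [-0.01179634  0.00185727] [-0.01895355 -0.0113199 ] [-0.00504362  0.01316587] 0.08827860442841537
plate local [[-0.0329 -0.0643]
 [ 0.0327  0.0641]] [-0.0328142  -0.02347125] [0.02302372 0.03259952]
side ring 733 ((0.5217633247375488, 0.28085750341415405), 0.031174398958683014) 0.03257282425971203
side peg 73 ((0.5212095379829407, 0.2807801365852356), 0.009646978229284286) 0.04146687963652111
plates ((528.5403442382812, -205.19854736328125), (10.069509506225586, 130.38719177246094), 3.528799295425415)
head 51 [-0.01322663  0.01005107] [-0.01881072 -0.00902378] [-0.00562844  0.01857953] 0.08527965414444129Traceback (most recent call last):
  File "<stdin>", line 12, in <module>
    return _quantile_unchecked(
        a, q, axis, out, overwrite_input, method, keepdims, weights)
    return _ureduce(a,
                    func=_quantile_ureduce_func,
    ...<5 lines>...
                    overwrite_input=overwrite_input,
                    method=method)
    r = func(a, **kwargs)
    result = _quantile(arr,
                       quantiles=q,
    ...<2 lines>...
                       out=out,
                       weights=wgt)
    slices_having_nans = np.isnan(arr[-1, ...])
                                  ~~~^^^^^^^^^
IndexError: index -1 is out of bounds for axis 0 with size 0
```

Both cameras put the ring within about 2 mm of the peg and flat, with its top at about 33 mm. Now the bolt head. The fixture origin is about (0.556, -0.208) with yaw 3.3°.

Request:
arm_command(slide=[[0,-5,0],[0,-10,0],[-0.1,-15,0],[-0.1,-20,0],[-0.15,-23.6,0]], spin=[0,0,0,0,0], jaw=6)

```text
clock: 12.0
eef_pos: [0.5495, -0.2085, 0.2014]
tool_rot: [-0.028, 1.0, 0.0, 0.0]
ft_force: [0.2, -0.3, -0.9]
grip_width: 0.0603
grasp_force: 0.0
```

Request:
arm_command(slide=[[0,0,1],[0,0,2],[0,0,3],[0,0,4],[0,0,4]], spin=[0,0,0,0,0])

```text
clock: 12.62
eef_pos: [0.5488, -0.206, 0.1603]
tool_rot: [-0.029, 1.0, 0.0, -0.001]
ft_force: [-0.3, -0.2, -0.8]
grip_width: 0.0598
grasp_force: 0.0
```

Run:
```python
from h import *
P={c:camera(c) for c in('top','side')}
a=cv2.resize(P['top']['pixels'][180:280,340:440],(400,400));b=cv2.resize(P['side']['pixels'][80:210,300:430],(400,400))
cv2.imwrite('pics/m5.png',cv2.hconcat([a,b])[:,:,::-1])
to([.5500,-.2082,.071],93.3)
```

```text
tcp [ 0.5495 -0.2066  0.1616] toolyaw 93.3 t 12.72 slide [-0.04 -0.16  9.06] spin 0.0 w 0.06 gf 0.0
```

View pics/m5.png

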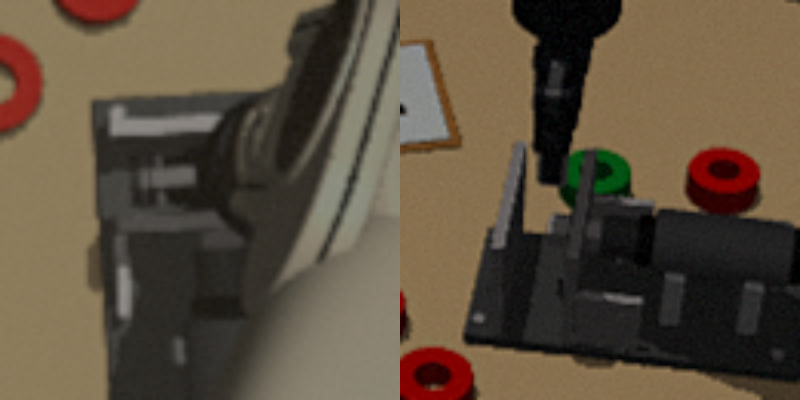

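The fingers, at (552,170) in the right half, are centred over the gap above the bolt head. Descending.

Request:
arm_command(slide=[[0,-0.1,2],[0,-0.1,4],[0,-0.1,6],[0,-0.1,8],[0,-0.1,9]], spin=[0,0,0,0,0])

```text
clock: 13.35
eef_pos: [0.5492, -0.2079, 0.0709]
tool_rot: [-0.029, 1.0, 0.0, -0.0]
ft_force: [-0.4, 0.8, -0.3]
grip_width: 0.0601
grasp_force: 0.0
```

Request:
arm_command(slide=[[0,0,0],[0,0,0],[0,0,0],[0,0,0],[0,0,0]], spin=[0,0,0,0,0], jaw=1)

```text
clock: 13.98
eef_pos: [0.5502, -0.2096, 0.0728]
tool_rot: [-0.028, 1.0, -0.002, 0.001]
ft_force: [0.3, -5.6, 1.5]
grip_width: 0.0234
grasp_force: 58.7
```

Request:
arm_command(slide=[[0,0,0],[0,0,0],[0,0,0],[0,0,0],[0,0,0]], spin=[0,0,0,0,0])

```text
clock: 14.6
eef_pos: [0.5502, -0.2096, 0.0728]
tool_rot: [-0.028, 1.0, -0.002, 0.001]
ft_force: [0.0, -5.1, 2.6]
grip_width: 0.0235
grasp_force: 58.7
```

```bash
python3 -c "
from h import *
to([.55,-.2082,.071],93.3);print(get_obs()['ft_force'],get_obs()['ft_torque'])"
```

```text
tcp [ 0.5502 -0.2096  0.0728] toolyaw 93.2 t 14.6 slide [0.01 0.14 0.18] spin -0.1 w 0.0235 gf 58.7
[ 3.92510384e-04 -5.12326433e+00  2.63133588e+00] [-0.94732134  0.17673116  0.0191957 ]
```

Request:
arm_command(slide=[[0,0,0],[0,0,0],[0,0,0],[0,0,0],[0,0,0]], spin=[0,0,0,0,0])

```text
clock: 15.22
eef_pos: [0.5502, -0.2096, 0.0728]
tool_rot: [-0.028, 1.0, -0.002, 0.001]
ft_force: [-0.3, -6.2, 2.2]
grip_width: 0.0234
grasp_force: 58.7
```

Run:
```python
from h import *
for c in('top','side'):
  p=camera(c);w=world(p).reshape(-1,3);r=np.hypot(w[:,0]-.5208,w[:,1]-.278)
  q=w[(r<.045)&(w[:,2]>.028)&(w[:,2]<.037)]
  if len(q):print(c,len(q),cv2.minEnclosingCircle(q[:,:2].astype(np.float32)))
to([.55,-.2082,.071],93.3)
print(job_done())
```

```text
top 381 ((0.5214428305625916, 0.2768644392490387), 0.03118319809436798)
side 722 ((0.5220435261726379, 0.2806858718395233), 0.031703103333711624)
tcp [ 0.5502 -0.2096  0.0728] toolyaw 93.2 t 15.32 slide [0.01 0.14 0.18] spin -0.1 w 0.0236 gf 58.7
the job is handed in; nothing more can be done
None
```

I handed the job in at about 15 s: the large ring is flat on the peg and let go, and the fingers hold the bolt head with about 59 N at a steady 23.5 mm opening (so I take the bolt as stopped), but no verdict came back, and I did not re-measure the bystanders, which the arm stayed clear of.

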